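# Crossed-bar contact test with a spring probe

## Task

Build the bar pile for a contact-resistance test: lay the two plain copper bars square across the two rails of the jig, centred, one over each pair of lines near the rails' ends, then lay the marked bar on top of them, mark upwards, along the rails and centred over the jig, and let go of the pile. Then take the spring probe out of its stand and hold it upright with its point inside the ringed mark, pressing gently so that the spring tip is about half pushed in and never striking hard; the program finishes while the robot is still holding the probe there. Leave the other things on the bench where they are.

Things in the scene. Friction and masses are not known exactly. Their poses are not given: they have to be found in the camera images.
- bar_a: Plain copper bar 130 mm long (its x), 25 mm wide (its y), 12 mm thick (z), about 0.34 kg, a dark bolt hole 50 mm to each side of the middle; lies flat on the table to the robot's left at the start, roughly pointing away from the robot; origin at the centre of its underside. Same as bar_b.
- bar_b: Plain copper bar 130 mm long (its x), 25 mm wide (its y), 12 mm thick (z), about 0.34 kg, a dark bolt hole 50 mm to each side of the middle; lies flat on the table to the robot's left at the start, roughly pointing away from the robot; origin at the centre of its underside. Same as bar_a.
- marked_bar: Marked copper bar 130 mm long (its x), 25 mm wide (its y), 12 mm thick (z), about 0.34 kg, a dark bolt hole 50 mm to each side of the middle; lies flat on the table to the robot's left at the start, roughly pointing away from the robot; origin at the centre of its underside. Told from the plain bars only by the ringed contact mark on its upper face.
- mark (a point): Centre of the ringed contact mark (a flat bright disc with a dark rim, 20 mm across) on the upper face of the marked bar, 15 mm from its middle along its x, 12 mm above its underside. The mark is flat with the bar's face.
- jig: Fixed jig: black board 160 x 110 x 12 mm with two copper rails on it. Origin under the board's centre. Rails along jig x, 140 long, 16 wide, at y = +-36 mm, tops 30 mm above the table; a thin dark line across each rail at x = +-36 mm shows where the cross bars go. So bar undersides lie 30 mm (first layer) and 42 mm (second) above the table, and the finished pile's top face at 54 mm.
- stand: Probe stand, fixed, to the robot's right: grey foot 100 x 90 x 8 mm with a black socket block 50 mm wide whose top face is tilted: its outward normal leans 25 degrees from vertical towards the stand's -x (towards the robot). Origin under the foot's centre.
- stand_mouth (a point): Centre of the 14 mm hole in the socket block's tilted top face, 85 mm above the table, where the probe's guard rests. The hole goes right through, along the face's normal; the block is 24 mm deep along the hole.
- probe: Spring-tipped test probe, 0.1 kg, point down in the stand, leaning 25 deg (up to 4 deg play), handle end towards the robot. Origin at the centre of its finger guard's underside, z along it to the handle end. Guard 28 mm across, z 0 to 5 mm; round handle 18 mm across, z 5 to 80; shaft 10 mm across, z 0 to -45; steel spring tip down to z = -60. Draw it out along its axis by 65 mm or more.
- probe_point (a point): The point of the probe's spring tip, on its axis, 60 mm below the guard's underside when the spring is not pressed.
- probe_tip (a joint): How far the spring tip is pushed into the shaft, m: 0 = fully out, 0.010 = pressed in to the stop. The spring pushes back 0.5 N per mm (2.5 N at half travel, 5 N at the stop).
- offcut: short copper offcut 60 x 25 x 12 mm lying near the bars, no bolt holes; origin under its centre, x along its length
- meter: yellow and black multimeter lying flat, 80 x 150 x 47 mm (with dial), beyond the jig; origin under its centre, y along its length
- pliers: red-handled pliers lying flat, about 60 x 155 x 18 mm, at the far side; origin under the pivot, y along their length towards the jaws
- tape: roll of black tape lying flat, 68 mm across, 19 mm high; origin under its centre
- screwdriver: screwdriver with orange handle lying at the far right beside the stand, about 200 mm long, up to 30 mm thick; origin under it, x along its length towards the blade
- padlock: brass padlock lying flat near the robot, body 40 x 42 x 19 mm, shackle to its +y; origin under the body's centre
- cup: white ceramic cup, 64 mm across, 60 mm high, right-hand far side; origin under its centre
Things that resemble listed ones, but are neither listed nor needed, are in the scene too. Leave any green or white look-alike of the bar_a alone.

How it is judged:
By the outcome, as a careful person would: the job done as asked, in the order asked, and still so for the second after the job is handed in, while the arm keeps its last pose, push and grip.
It also fails if it takes over 72 s, if anything falls off the work surface, if the arm or the gripper's body presses on something with over 40 N, if the wrist force passes 120 N, or if a joint passes its speed limit or range.

## Robot

A 6-joint arm with a two-finger parallel gripper is mounted at the origin on the work surface. World frame = base frame: x ahead of the robot, y to its left, z up, the work surface at z = 0. Lengths are in m, angles in rad, forces in N, time in s.
With the tool pointing down it reaches from about 0.35 to 0.975 m from the base axis. Payload 17.4 kg.
Tool frame: the origin (TCP) lies at the very end of the fingers, on their centre line; the grasp point (between the pads) lies 19 mm behind it; y points along the fingers, z is the direction in which the jaws open and shut, and the axes are right-handed (so a half turn about y gives the same grasp; the last joint's range is limited). The gripper opens to 85 mm and grips with 20 to 120 N. Pads are 22 mm wide; open, the fingers measure 114 mm over their backs; the gripper's body (76 mm by 85 mm) begins 54 mm behind the grasp point. The pads swing forward as they close: fully open they stand 13 mm farther back than shut.
Start: joints at [1.064, 0.116, 1.442, -0, 1.584, -0.038], TCP at [0.305, 0.602, 0.231] pointing down, gripper open.
Joint ranges: [-2.83, 2.83], [-0.83, 2.19], [0.07, 2.5], [-1.14, 4.28], [0.01, 3], [-2.97, 2.97]. Speed limits (rad/s): [1.89, 1.89, 2.22, 3.14, 3.14, 3.14].

## Interface

Orientations are given as [roll, pitch, yaw] about the fixed x, y, z axes, in that order (R = Rz(yaw) Ry(pitch) Rx(roll)).
In Python, from plant import arm gives the robot as it stands.
- The arm moves only by the tool send_rows, never from a script. Its argument "rows" is a list that holds one entry, the list of rows, each a list of 7 numbers: the closure in counts, from 0 (fully open) to 255 (shut), then the shift along the tool's x, y, z in mm, then the turn, a rotation vector about the tool's x, y, z in degrees. A call has 1 to 20 rows; each row is the pose to reach, as a shift and turn from the pose commanded when the call began, along the tool's axes at that moment; what a row does not reach only later rows make up. A row lasts 1/8 s, in which the tool goes at most 62.5 mm and 10.7 degrees, less where a joint would pass 70% of its speed; a pose out of reach is approached as far as the arm can. A call with a gripper value outside its range is refused whole. The fingers move at their own pace and stop on an object; "force" is the grip in N (left out, the last holds). Time passes only in rows, so rows that repeat a pose let the fingers close. It gives the time, the measured TCP pose, the force and the opening at its end, in the units of the state.
- arm.read_state(): the state, without advancing time (a new reading comes with each control period).
- arm.capture(name): name is "scene" or "top" or "wrist"; returns a dict with "image" (480x640x3 uint8, blue, green, red), "camera_matrix" (3x3 intrinsics, pixels), "k1" (the pictures are not rectified: a ray, as slopes to the right and down, at radius r is drawn at 1 + k1 r^2 times it, then the intrinsics apply), "origin" and "rotation" of the camera in the world; the wrist camera has in their place "tool_from_camera" (4x4, takes a point from camera to tool coordinates, whose origin is the TCP and whose axes are the tool frame's). Camera axes: x right, y down, z forward; pixel columns grow to the right and rows downward; lengths in m; the calibration is good to about 2 mm. A picture is of the moment at which its call begins: read the wrist's pose just before it. There is no depth.
- arm.job_done(): hands the job in, once; it reports no verdict.
Trained networks look in a picture, given as the dict that the camera call returned (one of the last four; its "shot" number tells which), for a name from the list of things; names that differ only in an ending like _2 or _b are one class to them, and where a whole thing is asked for, a point or a joint stands for the part that bears it (a point fixed in the world has none). Each returns a list of dicts, best first, with "confidence" (0 to 1); they miss things now and then, are a little off and sometimes report something else, mostly with a low value. They report only what shows in the picture. A call takes as long as a camera call. They do not tell look-alikes from the thing itself.
- arm.outline_of(picture, query): "pixels" (480x640 bool, what is visible of it) and "uv" ([column, row] in pixels, amid what is visible of it).
- arm.place_of(picture, query): "uv" ([column, row] in pixels: a listed point, or the origin of a listed thing).
The state is a dict: "time_s": time; "q": joint angles; "dq": joint speeds; "joint_torque": joint torques, N m; "tool_pos": TCP position; "tool_rot": TCP orientation; "ft_force": force on the tool from outside, world axes, zero at the start; "wrist_torque": the same for the moment, N m; "width": finger opening in m.
Only numpy, scipy, OpenCV 4.12 (cv2) and the standard library are available. Lean on these libraries where they do the work, as an engineer would, in place of code of your own. Each camera call takes 0.05 s, during which the arm holds its last target. There are 200 camera calls.

## Working session

There is one attempt and no reset: what is moved stays moved. The work goes in short steps, Python scripts to look and compute and a tool call to move; the robot and the scene stay as the last step left them, time stands still between calls to the robot, and variables do not carry over. Pictures are saved under pics/ and viewed, about 8 in all and at most 12, crops included, and the job is handed in when it is done.

Besides the shell and the picture viewer there is one more tool, called after "Emit:" by a JSON object that holds its "fn" and its "kwargs". send_rows: Moves the arm, as the interface text tells. Its arguments: {"type":"object","properties":{"rows":{"type":"array","items":{"type":"array","items":{"type":"array","items":{"type":"number"}}}},"force":{"type":"number"}},"required":["rows"]}

```bash
ls; mkdir -p pics
cat > h.py <<'E'
import numpy as np, cv2
from scipy.spatial.transform import Rotation as R
from plant import arm
def cam(name):
    s=arm.read_state(); c=arm.capture(name)
    if name=="wrist":
        T=np.eye(4); r=s["tool_rot"]; T[:3,:3]=R.from_euler('xyz',r).as_matrix(); T[:3,3]=s["tool_pos"]
        M=T@np.array(c["tool_from_camera"]); c["origin"]=M[:3,3]; c["rotation"]=M[:3,:3]
    return c
def ray(c,uv):
    K=np.array(c["camera_matrix"]); d=np.array([(uv[0]-K[0,2])/K[0,0],(uv[1]-K[1,2])/K[1,1]])
    s=d.copy()
    for _ in range(20): s=d/(1+c["k1"]*(s@s))
    v=np.array(c["rotation"])@np.array([s[0],s[1],1]); return np.array(c["origin"]),v
def at(c,uv,z):
    o,v=ray(c,uv); return o+v*(z-o[2])/v[2]
def proj(c,P):
    p=np.array(c["rotation"]).T@(np.array(P)-np.array(c["origin"])); s=p[:2]/p[2]; s=s*(1+c["k1"]*(s@s))
    K=np.array(c["camera_matrix"]); return np.array([K[0,0]*s[0]+K[0,2],K[1,1]*s[1]+K[1,2]])
def rect(c,mask,z):
    """min-area rectangle of mask projected to plane z: centre,len,wid,yaw"""
    cs,_=cv2.findContours(mask.astype(np.uint8),cv2.RETR_EXTERNAL,cv2.CHAIN_APPROX_NONE)
    k=max(cs,key=cv2.contourArea)[:,0,:]
    P=np.array([at(c,p,z)[:2] for p in k]); (x,y),(a,b),t=cv2.minAreaRect((P*1000).astype(np.float32))
    if a<b: a,b,t=b,a,t+90
    return np.round([x,y,a,b,(t+90)%180-90],1)
E
cat > a.py <<'E'
from h import *
s=arm.read_state(); print(s)
for n in("top","scene"):
    c=cam(n); cv2.imwrite(f"pics/{n}0.png",c["image"]); print(n,np.round(c["origin"],3),np.round(c["camera_matrix"],0).tolist(),c["k1"])
    for q,z in(("bar_a",.012),("marked_bar",.012),("mark",.012),("jig",0),("stand",0),("stand_mouth",.085),("probe",.085),("offcut",.012)):
        print(q,[(round(d["confidence"],2),np.round(d["uv"]).tolist(),np.round(at(c,d["uv"],z)[:2],3).tolist()) for d in arm.place_of(c,q)])
    for q in("bar_a","marked_bar","jig"):
        for d in arm.outline_of(c,q):
            print("O",q,round(d["confidence"],2),np.round(d["uv"]),rect(c,d["pixels"],.012))
E
python3 a.py
```

```text
pics
{'time_s': 0.0, 'q': array([ 1.06421187e+00,  1.16544459e-01,  1.44227274e+00, -1.91297563e-05,
        1.58399498e+00, -3.77688059e-02]), 'dq': array([ 0.00210497,  0.00074269, -0.00176486,  0.00096935, -0.0009454 ,
       -0.00067314]), 'joint_torque': array([ 5.32477316e-04, -7.32002306e+01, -6.32486057e+01,  2.98298960e-05,
        6.26538837e-03,  7.80955520e-05]), 'tool_pos': array([0.30488877, 0.60200985, 0.2305181 ]), 'tool_rot': array([-1.57201570e+00,  2.69340980e-05, -4.68815907e-01]), 'ft_force': array([-0.53815762, -0.16735981,  0.21511869]), 'wrist_torque': array([-0.05579431,  0.00948762, -0.02934007]), 'width': 0.08545005442108616}
top [0.43  0.004 1.641] [[588.0, 0.0, 324.0], [0.0, 588.0, 238.0], [0.0, 0.0, 1.0]] -0.07992272469122315Traceback (most recent call last):
  File "a.py", line 6, in <module>
    print(q,[(round(d["confidence"],2),np.round(d["uv"]).tolist(),np.round(at(c,d["uv"],z)[:2],3).tolist()) for d in arm.place_of(c,q)])
                                                                           ~~^^^^^^^^^^^^^
  File "h.py", line 16, in at
    o,v=ray(c,uv); return o+v*(z-o[2])/v[2]
                                       ~^^^
IndexError: invalid index to scalar variable.
```

```bash
python3 - <<'E'
s=open('h.py').read()
s=s.replace('''    return c
def ray''','''    elif np.shape(c["rotation"])==(3,): c["rotation"]=R.from_euler('xyz',c["rotation"]).as_matrix()
    return c
def ray''');open('h.py','w').write(s)
E
python3 a.py | grep -v time_s
```

```text
1.58399641e+00, -3.77935992e-02]), 'dq': array([-1.49810436e-03, -2.79125116e-03, -1.86073575e-03, -6.72452105e-05,
       -2.63537767e-04,  5.45361671e-04]), 'joint_torque': array([ 7.77610821e-04, -7.33668780e+01, -6.33783889e+01, -1.78999226e-04,
        5.39132961e-03, -6.24425525e-05]), 'tool_pos': array([0.30488287, 0.60202626, 0.23061755]), 'tool_rot': array([-1.57186352e+00,  6.68466183e-05, -4.68790697e-01]), 'ft_force': array([0.84769231, 0.41976111, 0.17230525]), 'wrist_torque': array([-0.01494325,  0.03296097,  0.04823548]), 'width': 0.08522921751042768}
top [0.43  0.004 1.641] [[588.0, 0.0, 324.0], [0.0, 588.0, 238.0], [0.0, 0.0, 1.0]] -0.07992272469122315
bar_a [(0.95, [210.0, 269.0], [0.475, 0.331]), (0.94, [219.0, 332.0], [0.303, 0.301]), (0.86, [163.0, 272.0], [0.466, 0.462]), (0.7, [234.0, 205.0], [0.653, 0.267])]
marked_bar [(0.75, [258.0, 285.0], [0.433, 0.195])]
mark [(0.63, [255.0, 283.0], [0.438, 0.204])]
jig [(0.84, [324.0, 238.0], [0.566, 0.015])]
stand [(0.75, [441.0, 264.0], [0.495, -0.313])]
stand_mouth [(0.76, [451.0, 261.0], [0.5, -0.323])]
probe [(0.58,
[... 1180 characters left out ...]
0, 223.0], [0.678, 0.22])]
probe [(0.58, [199.0, 317.0], [0.495, -0.32])]
offcut [(0.77, [442.0, 193.0], [0.622, 0.376]), (0.39, [204.0, 338.0], [0.507, -0.331])]
O bar_a 0.91 [427. 224.] [654.2 263.1 128.6  32.    3.5]
O bar_a 0.83 [386. 171.] [474.6 327.2 132.1  36.5  17.6]
O bar_a 0.77 [417. 147.] [4.681e+02 4.555e+02 1.291e+02 3.280e+01 2.000e-01]
O bar_a 0.63 [336. 143.] [308.3 303.6 133.1  38.7  49.5]
O bar_a 0.33 [202. 335.] [ 496.3 -320.3  102.9  100.6   15.1]
O bar_a 0.15 [343. 194.] [432.2 196.3 130.7  30.   -5. ]
O marked_bar 0.9 [342. 196.] [432.8 196.3 133.   31.4  -7.5]
O jig 0.71 [331. 264.] [567.5  17.3 166.3 115.9  -4. ]
O jig 0.49 [390. 174.] [474.4 327.3 127.1  32.1  16.7]
```

View pics/top0.png

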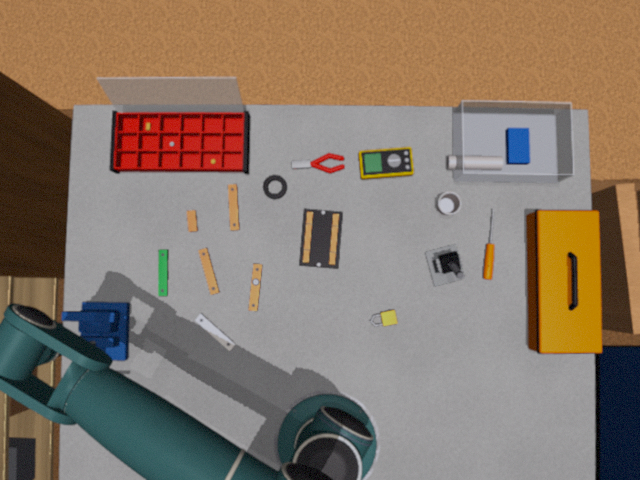

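Plain copper bars are at (234,207) and (208,271), and the marked bar with its disc is at (256,286). The green bar (163,272) and the white bar (215,332) are look-alikes, and (193,220) is the offcut. I'll confirm this with a close wrist crop above the near copper bar.

```bash
cat >> h.py <<'E'
def go(P,yaw,rx=0,s=None,frame=None):
    """shift mm & rotvec deg in tool axes from measured pose to P(m), pointing down with yaw(deg)"""
    s=s or arm.read_state(); A=R.from_euler('xyz',s["tool_rot"]); p=np.array(s["tool_pos"])
    B=frame if frame is not None else R.from_euler('xyz',[-90,0,yaw],degrees=True)
    print("t",round(s["time_s"],2),"F",np.round(s["ft_force"],1),"w",round(s["width"]*1000,1),"pos",np.round(p*1000,1),"rpy",np.round(np.degrees(s["tool_rot"]),1))
    print("shift",np.round(A.inv().apply(np.array(P)-p)*1000,1),"turn",np.round((A.inv()*B).as_rotvec(degrees=True),1))
E
python3 -c "
from h import *
go([.474,.331,.231],17.5)"
```

```text
t 1.3 F [-0.1  0.1  0.3] w 85.3 pos [305.  602.2 231.3] rpy [-90.    0.  -26.9]
shift [ 273.3    0.3 -165.6] turn [  0.  -44.4  -0. ]
```

Emit:
{"fn": "send_rows", "kwargs": {"rows": [[[0, 40, 0, -25, 0, -6, 0], [0, 95, 0, -55, 0, -15, 0], [0, 150, 0, -90, 0, -24, 0], [0, 205, 0, -125, 0, -33, 0], [0, 250, 0, -152, 0, -40, 0], [0, 273, 0, -166, 0, -44.5, 0], [0, 273, 0, -166, 0, -44.5, 0], [0, 273, 0, -166, 0, -44.5, 0]]]}}

```text
time_s: 2.3
tool_pos: [0.4733, 0.3312, 0.2313]
tool_rot: [-1.571, 0.0, 0.307]
ft_force: [-0.3, -0.2, 0.1]
width: 0.0856
```

```bash
cat > w.py <<'E'
import sys
from h import *
c=cam("wrist"); n=sys.argv[1]
if n!="-": cv2.imwrite(f"pics/{n}.png",c["image"])
z=float(sys.argv[2])
for q in sys.argv[3:]:
    for d in arm.outline_of(c,q):
        if d["confidence"]>.3: print("O",q,round(d["confidence"],2),np.round(d["uv"]),rect(c,d["pixels"],z))
    print(q,[(round(d["confidence"],2),np.round(d["uv"]).tolist(),np.round(at(c,d["uv"],z)[:2]*1000,1).tolist()) for d in arm.place_of(c,q)])
E
python3 w.py w1 .012 bar_a marked_bar mark; python3 -c "
from h import *
go([.474,.331,.231],17.5)"
```

```text
O bar_a 0.87 [322. 193.] [468.9 330.8 130.   25.6  17. ]
O bar_a 0.68 [359.  45.] [311.8 320.  103.   27.8  48.9]
O bar_a 0.67 [232. 306.] [646.8 267.8 134.3  26.2   4.4]
O bar_a 0.66 [430. 223.] [463.6 458.4 129.1  29.3   0.5]
bar_a [(0.91, [228.0, 314.0], [641.8, 266.0]), (0.89, [351.0, 34.0], [306.1, 310.6]), (0.63, [426.0, 224.0], [458.9, 454.5]), (0.55, [320.0, 197.0], [466.3, 330.6]), (0.48, [206.0, 138.0], [442.3, 197.4])]
O marked_bar 0.73 [213. 123.] [426.3 202.1 129.3  27.8  -5.2]
marked_bar [(0.78, [216.0, 126.0], [427.1, 205.1])]
O mark 0.67 [215. 119.] [425.8 202.5 130.   29.4  -5.8]
mark [(0.87, [205.0, 137.0], [442.1, 196.8])]
t 2.65 F [ 0.3 -0.4 -0.2] w 85.6 pos [473.3 331.2 231.3] rpy [-90.    0.   17.7]
shift [ 0.6  0.3 -0.4] turn [ 0.   0.2 -0. ]
```

View pics/w1.png

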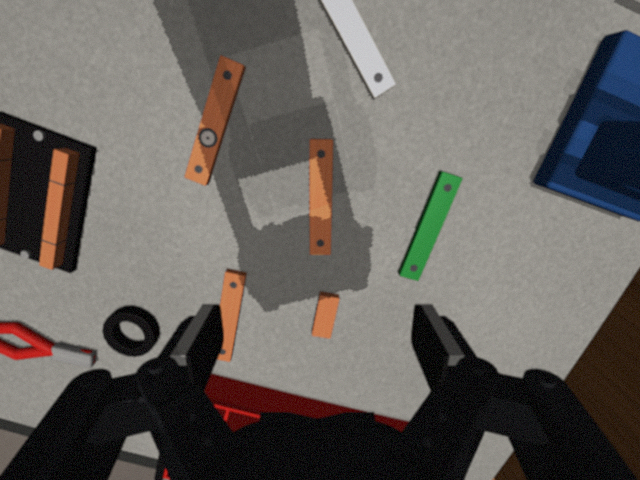

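The wrist view shows the plain copper bar at (320,197), the far copper bar at (232,315), the marked bar with its ring at (207,138), and the offcut at (325,315). The green (430,225) and white (360,45) look-alikes are excluded. I'm grasping the near plain bar.

Emit:
{"fn": "send_rows", "kwargs": {"rows": [[[0, -4, 40, 1, 0, 0.5, 0], [0, -4, 95, 1, 0, 0.5, 0], [0, -4, 150, 1, 0, 0.5, 0], [60, -4, 190, 1, 0, 0.5, 0], [60, -4, 213, 1, 0, 0.5, 0], [60, -4, 225, 1, 0, 0.5, 0], [60, -4, 227, 1, 0, 0.5, 0], [255, -4, 227, 1, 0, 0.5, 0], [255, -4, 227, 1, 0, 0.5, 0], [255, -4, 227, 1, 0, 0.5, 0], [255, -4, 227, 1, 0, 0.5, 0], [255, -4, 227, 1, 0, 0.5, 0]]], "force": 60}}

```text
time_s: 4.15
tool_pos: [0.4699, 0.3309, 0.0057]
tool_rot: [-1.57, -0.002, 0.299]
ft_force: [-1.8, 0.4, 7.1]
width: 0.0233
```

```bash
python3 w.py - .012 bar_a; python3 -c "
from h import *
go([.474,.331,.12],17.5)"
```

```text
O bar_a 0.96 [576. 329.] [450.  455.1 104.4  36.6   0.9]
O bar_a 0.84 [475.  26.] [336.5 348.   28.8  27.5 -41. ]
O bar_a 0.79 [316. 285.] [469.3 329.  130.9  25.9  17.2]
bar_a [(0.87, [550.0, 354.0], [458.9, 448.5]), (0.62, [316.0, 298.0], [462.5, 326.4])]
t 4.3 F [-1.7  0.3  7.8] w 23.0 pos [469.9 331.    5.7] rpy [-90.   -0.1  17.1]
shift [   4.1 -114.3   -1.1] turn [-0.  -0.4  0.1]
```

```bash
python3 -c "
from h import *
go([.566,.018,.25],-94)"
```

```text
t 4.3 F [-1.7  0.3  7.8] w 23.0 pos [469.9 331.    5.7] rpy [-90.   -0.1  17.1]
shift [  -0.  -244.6 -327.2] turn [-1.000e-01  1.111e+02  0.000e+00]
```

Emit:
{"fn": "send_rows", "kwargs": {"rows": [[[255, 0, -15, 0, 0, 0, 0], [255, 0, -50, 0, 0, 0, 0], [255, 0, -100, -5, 0, 2, 0], [255, 0, -150, -30, 0, 10, 0], [255, 0, -200, -70, 0, 20, 0], [255, 0, -235, -115, 0, 30, 0], [255, 0, -245, -160, 0, 40, 0], [255, 0, -245, -205, 0, 50, 0], [255, 0, -245, -250, 0, 60, 0], [255, 0, -245, -285, 0, 70, 0], [255, 0, -245, -310, 0, 80, 0], [255, 0, -245, -322, 0, 90, 0], [255, 0, -245, -327, 0, 100, 0], [255, 0, -245, -327, 0, 107, 0], [255, 0, -245, -327, 0, 111, 0], [255, 0, -245, -327, 0, 111, 0], [255, 0, -245, -327, 0, 111, 0]]]}}

```text
time_s: 6.42
tool_pos: [0.5657, 0.018, 0.2497]
tool_rot: [-1.571, -0.0, -1.636]
ft_force: [0.4, -0.0, -3.2]
width: 0.0226
```

```bash
python3 w.py w2 .012 jig bar_a; python3 -c "
from h import *
go([.566,.018,.25],-94)"
```

```text
O jig 0.81 [307. 170.] [564.   21.8 159.3 110.8  -3.9]
O jig 0.73 [490. 313.] [ 781.4 -166.7  172.9   94.8  -84.3]
jig []
O bar_a 0.84 [318. 280.] [ 555.4 -134.1  364.2   69.4   86.2]
O bar_a 0.74 [170.  28.] [427.7 199.  132.3  28.1  -5. ]
bar_a [(0.91, [315.0, 301.0], [554.4, -117.9])]
t 6.67 F [ 0.3  0.1 -3. ] w 22.7 pos [565.8  18.  249.4] rpy [-90.   -0.  -93.8]
shift [-0.  -0.6  0.2] turn [0.  0.2 0. ]
```

View pics/w2.png

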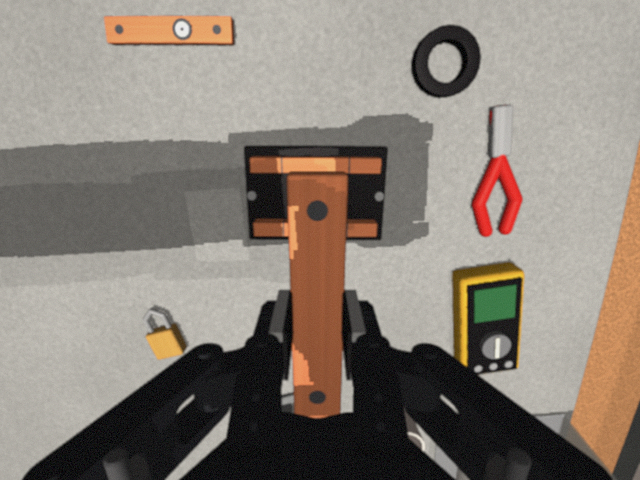

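```bash
cat > m.py <<'E'
from h import *
c=cam("wrist"); g=cv2.cvtColor(c["image"],cv2.COLOR_BGR2HSV)
for u,v in((251,196),(379,196)): print(at(c,(u,v),.0125)[:2]*1000)
a,b=at(c,(251,196),.0125),at(c,(379,196),.0125);print("mid",(a+b)[:2]*500,np.linalg.norm(a-b)*1000,np.degrees(np.arctan2(*(b-a)[1::-1])))
z=arm.read_state()["tool_pos"][2]+.0063
a,b=at(c,(317,210),z),at(c,(317,397),z);print("bar mid",(a+b)[:2]*500,np.linalg.norm(a-b)*1000,np.degrees(np.arctan2(*(b-a)[1::-1])))
m=((g[...,0]<20)&(g[...,1]>90)&(g[...,2]>60)).astype(np.uint8)
for (r0,r1) in((150,178),(216,240)):
    M=np.zeros_like(m);M[r0:r1,245:388]=m[r0:r1,245:388]; ys,xs=np.nonzero(M)
    ok=(xs<284)|(xs>352); xs,ys=xs[ok],ys[ok]
    h=cv2.minAreaRect(np.array([at(c,(x,y),.030)[:2]*1000 for x,y in zip(xs,ys)],np.float32));print(h)
E
python3 m.py
```

```text
[490.19424162  24.30555897]
[637.29591418  14.41668945]
mid [563.7450779   19.36112421] 147.43368614764526 -3.845906572419503
bar mid [565.7361953   15.18527253] 100.53204492012878 -93.8373939301838
((566.7991333007812, 56.368492126464844), (18.972156524658203, 141.9314727783203), 85.98505401611328)
((561.3074340820312, -13.762480735778809), (21.40328025817871, 142.11923217773438), 86.1552963256836)
```

Jig: centre ≈ (564, 20.7) mm, yaw −3.9°, and the sizes check out (159×111, rails 142). The held bar shows at (317,300), gripped near its middle. I'm placing it on the far line pair.

Emit:
{"fn": "send_rows", "kwargs": {"rows": [[[255, -2, 40, 15, 0, 0.1, 0], [255, -3.5, 90, 30, 0, 0.1, 0], [255, -3.5, 140, 34, 0, 0.1, 0], [255, -3.5, 180, 34, 0, 0.1, 0], [255, -3.5, 200, 34, 0, 0.1, 0], [255, -3.5, 209, 34, 0, 0.1, 0], [255, -3.5, 213, 34, 0, 0.1, 0], [255, -3.5, 213.5, 34, 0, 0.1, 0], [255, -3.5, 213.5, 34, 0, 0.1, 0]]]}}

```text
time_s: 7.85
tool_pos: [0.6004, 0.0192, 0.0368]
tool_rot: [-1.569, 0.0, -1.64]
ft_force: [-0.7, 0.5, -3.6]
width: 0.0231
```

Emit:
{"fn": "send_rows", "kwargs": {"rows": [[[255, 0, 1, 0, 0, 0, 0], [255, 0, 1.5, 0, 0, 0, 0], [255, 0, 1.5, 0, 0, 0, 0]]]}}

```text
time_s: 8.22
tool_pos: [0.6004, 0.0192, 0.0357]
tool_rot: [-1.57, 0.0, -1.64]
ft_force: [-6.0, 0.2, 8.6]
width: 0.023
```

Emit:
{"fn": "send_rows", "kwargs": {"rows": [[[130, 0, 0, 0, 0, 0, 0], [130, 0, 0, 0, 0, 0, 0], [130, 0, 0, 0, 0, 0, 0], [130, 0, -12, 0, 0, 0, 0], [130, 0, -50, 0, 0, 0, 0], [0, 0, -100, 0, 0, 0, 0], [0, -20, -145, 0, 0, -10, 0], [0, -60, -165, 3, 0, -20, 0], [0, -105, -165, 10, 0, -30, 0], [0, -150, -165, 15, 0, -40, 0], [0, -195, -165, 20, 0, -50, 0], [0, -225, -165, 26, 0, -60, 0], [0, -243, -165, 30, 0, -70, 0], [0, -252, -165, 32, 0, -80, 0], [0, -252, -165, 32, 0, -90, 0], [0, -252, -165, 32, 0, -97, 0], [0, -252, -165, 32, 0, -97, 0], [0, -252, -165, 32, 0, -97, 0]]]}}

```text
time_s: 10.48
tool_pos: [0.6493, 0.2684, 0.1998]
tool_rot: [-1.571, -0.0, 0.05]
ft_force: [0.0, -0.1, -0.6]
width: 0.0857
```

```bash
python3 w.py w3 .012 bar_a; python3 -c "
from h import *
go([.65,.268,.004],3)"
```

```text
O bar_a 0.96 [ 60. 151.] [604.    8.1 125.2  30.2  86.9]
O bar_a 0.8 [318. 206.] [649.3 266.2 130.3  24.9   4.5]
O bar_a 0.77 [538.  44.] [490.4 458.3  79.7  31.2   1.5]
O bar_a 0.46 [434. 173.] [609.6 381.4  62.2  29.    7.9]
O bar_a 0.31 [ 99. 306.] [768.9  32.5 154.3  60.8 -76.6]
bar_a [(0.77, [540.0, 19.0], [466.9, 453.6]), (0.74, [50.0, 154.0], [604.9, 0.4]), (0.39, [126.0, 301.0], [766.6, 55.4])]
t 10.62 F [ 0.3  0.7 -0.5] w 85.5 pos [649.3 268.3 199.4] rpy [-90.  -0.   3.]
shift [  0.7 195.4  -0.4] turn [ 0. -0.  0.]
```

Emit:
{"fn": "send_rows", "kwargs": {"rows": [[[0, 0, 40, -2, 0, -0.8, 0], [0, 0, 95, -2, 0, -0.8, 0], [0, 0, 140, -2, 0, -0.8, 0], [60, 0, 170, -2, 0, -0.8, 0], [60, 0, 187, -2, 0, -0.8, 0], [60, 0, 193, -2, 0, -0.8, 0], [60, 0, 194, -2, 0, -0.8, 0], [255, 0, 194, -2, 0, -0.8, 0], [255, 0, 194, -2, 0, -0.8, 0], [255, 0, 194, -2, 0, -0.8, 0], [255, 0, 194, -2, 0, -0.8, 0], [255, 0, 194, -2, 0, -0.8, 0]]]}}

```text
time_s: 12.12
tool_pos: [0.6498, 0.2667, 0.0065]
tool_rot: [-1.57, -0.001, 0.067]
ft_force: [-1.4, 0.6, 5.3]
width: 0.0228
```

```bash
python3 w.py - .012 bar_a; python3 -c "
from h import *
go([.527,.023,.16],-94)"
```

```text
O bar_a 0.74 [316. 282.] [649.  264.6 130.4  25.2   4.1]
bar_a [(0.85, [317.0, 297.0], [642.1, 264.0])]
t 12.28 F [-1.4 -0.3  6.1] w 22.4 pos [649.8 266.7   6.5] rpy [-90.   -0.1   3.8]
shift [-138.7 -153.8 -234.8] turn [-0.1 97.8  0. ]
```

Emit:
{"fn": "send_rows", "kwargs": {"rows": [[[255, 0, -15, 0, 0, 0, 0], [255, 0, -50, 0, 0, 0, 0], [255, 0, -100, 0, 0, 2, 0], [255, -10, -150, -20, 0, 10, 0], [255, -25, -200, -55, 0, 20, 0], [255, -45, -235, -100, 0, 30, 0], [255, -65, -244, -145, 0, 40, 0], [255, -85, -244, -190, 0, 50, 0], [255, -100, -244, -235, 0, 60, 0], [255, -112, -244, -275, 0, 70, 0], [255, -118, -244, -302, 0, 80, 0], [255, -121, -244, -315, 0, 90, 0], [255, -121, -244, -319, 0, 97.7, 0], [255, -121, -244, -319, 0, 97.7, 0], [255, -121, -244, -319, 0, 97.7, 0]]]}}

```text
time_s: 14.15
tool_pos: [0.5499, -0.0598, 0.2497]
tool_rot: [-1.571, 0.0, -1.635]
ft_force: [0.0, -0.6, -3.6]
width: 0.0224
```

```bash
python3 w.py w4 .042 bar_a jig; python3 -c "
from h import *
go([.527,.023,.16],-94)
im=cv2.imread('pics/w4.png');cv2.imwrite('pics/w4c.png',cv2.resize(im[30:230,180:440],None,fx=3,fy=3,interpolation=cv2.INTER_CUBIC))"
```

```text
O bar_a 0.97 [319. 280.] [ 540.9 -190.5  333.9   65.2   86.4]
O bar_a 0.75 [362. 118.] [599.6  17.3 128.3  25.9  85.9]
bar_a [(0.65, [359.0, 125.0], [596.9, 17.0]), (0.65, [317.0, 300.0], [542.8, -177.4])]
O jig 0.57 [311. 119.] [538.1  22.8 101.5  98.5  86.6]
O jig 0.5 [318. 281.] [ 541.7 -191.5  335.7   64.5   86.5]
jig [(0.74, [325.0, 122.0], [563.0, 21.7])]
t 14.4 F [ 0.1 -0.7 -2.9] w 23.0 pos [550.  -59.8 249.3] rpy [-90.    0.  -93.8]
shift [-81.1  89.3 -28.4] turn [ 0.   0.2 -0. ]
```

View pics/w4c.png

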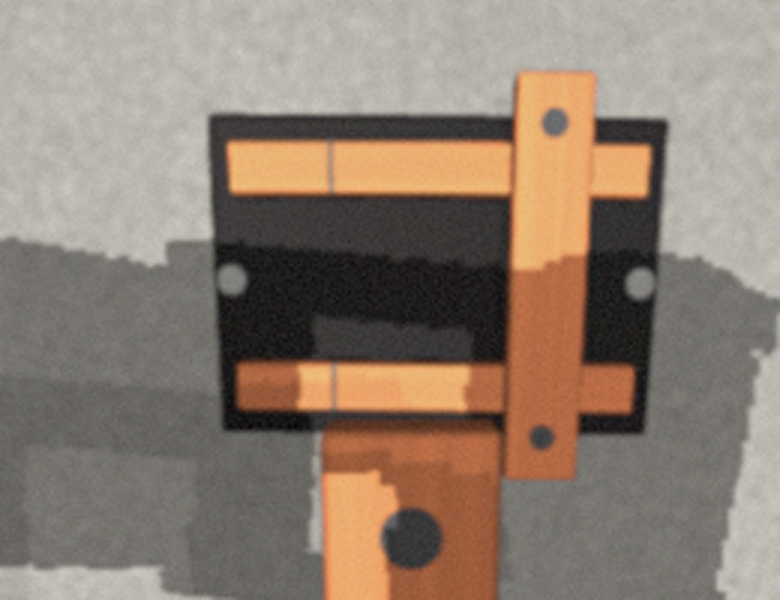

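```bash
cat > p.py <<'E'
from h import *
c=cam("wrist"); f=lambda u,v,z: at(c,(180+u/3,30+v/3),z)[:2]*1000
l1,l2=f(332,166,.03),f(334,386,.03); print("lines",l1,l2,(l1+l2)/2, np.linalg.norm(l1-l2))
a,b=f(555,122,.042),f(541,437,.042); print("bar1",(a+b)/2,np.linalg.norm(a-b),np.degrees(np.arctan2(*(a-b)[::-1])))
r=[f(228,167,.03),f(652,170,.03),f(237,388,.03),f(635,388,.03)];print("jig ctr",sum(r)/4, np.degrees(np.arctan2(*(r[1]-r[0])[::-1])),np.degrees(np.arctan2(*(r[3]-r[2])[::-1])),np.linalg.norm(r[0]-r[1]))
E
python3 p.py
```

```text
lines [531.80173182  58.76437356] [526.05456224 -12.91700792] [528.92814703  22.92368282] 71.91140666118771
bar1 [600.72404476  16.05967388] 99.93892890555303 85.88030117385753
jig ctr [564.79778808  19.97857319] -4.120967521550103 -3.773693478205955 140.9694586686221
```

Bar 1 (crop column 550) lies square at (600.7, 16.1), against an ideal of (600.7, 17.7). The free lines are at crop x≈333, at (528.9, 22.9). I'm placing bar 2 there.

Emit:
{"fn": "send_rows", "kwargs": {"rows": [[[255, -20, 15, -8, 0, 0.1, 0], [255, -60, 50, -20, 0, 0.1, 0], [255, -84, 100, -26.5, 0, 0.1, 0], [255, -84, 150, -26.5, 0, 0.1, 0], [255, -84, 185, -26.5, 0, 0.1, 0], [255, -84, 202, -26.5, 0, 0.1, 0], [255, -84, 209, -26.5, 0, 0.1, 0], [255, -84, 212.5, -26.5, 0, 0.1, 0], [255, -84, 213.5, -26.5, 0, 0.1, 0], [255, -84, 213.5, -26.5, 0, 0.1, 0]]]}}

```text
time_s: 15.7
tool_pos: [0.5296, 0.0256, 0.0365]
tool_rot: [-1.57, 0.0, -1.64]
ft_force: [-0.1, -0.7, -2.6]
width: 0.0229
```

Emit:
{"fn": "send_rows", "kwargs": {"rows": [[[255, 0, 0.8, 0, 0, 0, 0], [255, 0, 1.3, 0, 0, 0, 0], [130, 0, 1.3, 0, 0, 0, 0], [130, 0, 1.3, 0, 0, 0, 0], [130, 0, 1.3, 0, 0, 0, 0], [130, 0, -10, 0, 0, 0, 0], [130, 0, -50, 0, 0, 0, 0], [0, 0, -100, 0, 0, 0, 0], [0, -20, -145, -12, 0, -10, 0], [0, -50, -165, -30, 0, -20, 0], [0, -85, -165, -55, 0, -30, 0], [0, -120, -165, -80, 0, -40, 0], [0, -150, -165, -100, 0, -50, 0], [0, -165, -165, -112, 0, -60, 0], [0, -170, -165, -115, 0, -70, 0], [0, -170, -165, -115, 0, -80, 0], [0, -170, -165, -115, 0, -89, 0], [0, -170, -165, -115, 0, -89, 0], [0, -170, -165, -115, 0, -89, 0]]]}}

```text
time_s: 18.08
tool_pos: [0.4263, 0.2031, 0.2012]
tool_rot: [-1.571, -0.0, -0.09]
ft_force: [-0.5, -0.2, -1.0]
width: 0.0855
```

```bash
python3 w.py w5 .012 marked_bar mark; python3 -c "
from h import *
go([.4265,.203,.005],-5)"
```

```text
O marked_bar 0.84 [316. 205.] [425.8 200.6 129.7  25.4  -5.7]
marked_bar [(0.79, [318.0, 210.0], [427.5, 201.7])]
O mark 0.93 [317. 205.] [425.8 200.  129.7  24.8  -4.6]
O mark 0.35 [130. 465.] [775.5 -93.9 101.6  51.9 -32.3]
mark [(0.76, [316.0, 222.0], [440.0, 199.3])]
t 18.32 F [-1.1  0.2 -0.2] w 85.2 pos [426.2 203.1 200.8] rpy [-90.   0.  -5.]
shift [ 3.000e-01  1.958e+02 -1.000e-01] turn [ 0. -0. -0.]
```

Emit:
{"fn": "send_rows", "kwargs": {"rows": [[[0, 2, 40, -1.5, 0, 0, 0], [0, 2, 95, -1.5, 0, 0, 0], [0, 2, 140, -1.5, 0, 0, 0], [60, 2, 172, -1.5, 0, 0, 0], [60, 2, 188, -1.5, 0, 0, 0], [60, 2, 194, -1.5, 0, 0, 0], [60, 2, 195, -1.5, 0, 0, 0], [255, 2, 195, -1.5, 0, 0, 0], [255, 2, 195, -1.5, 0, 0, 0], [255, 2, 195, -1.5, 0, 0, 0], [255, 2, 195, -1.5, 0, 0, 0], [255, 2, 195, -1.5, 0, 0, 0]]]}}

```text
time_s: 19.82
tool_pos: [0.4286, 0.2017, 0.0068]
tool_rot: [-1.57, -0.001, -0.087]
ft_force: [-2.8, -1.4, 8.7]
width: 0.0228
```

```bash
python3 w.py - .012 marked_bar mark; python3 -c "
from h import *
go([.485,.020,.25],-4)"
```

```text
O marked_bar 0.81 [317. 276.] [425.3 199.7 131.7  25.6  -5. ]
marked_bar [(0.66, [317.0, 294.0], [419.6, 200.6])]
O mark 0.79 [318. 275.] [425.3 199.7 130.2  25.2  -5.1]
mark [(0.82, [317.0, 332.0], [440.3, 198.7]), (0.46, [320.0, 297.0], [421.3, 202.0])]
t 20.07 F [-1.8 -1.5  8.2] w 22.5 pos [428.6 201.7   6.8] rpy [-90.   -0.1  -5. ]
shift [  72.2 -243.2 -176. ] turn [-0.  -1.   0.1]
```

Emit:
{"fn": "send_rows", "kwargs": {"rows": [[[255, 0, -15, 0, 0, 0, 0], [255, 0, -50, 0, 0, 0, 0], [255, 5, -100, -5, 0, 0, 0], [255, 30, -150, -20, 0, 0, 0], [255, 70, -200, -50, 0, -1.1, 0], [255, 115, -235, -85, 0, -1.1, 0], [255, 160, -243, -115, 0, -1.1, 0], [255, 200, -243, -145, 0, -1.1, 0], [255, 225, -243, -162, 0, -1.1, 0], [255, 232, -243, -167, 0, -1.1, 0], [255, 232, -243, -167, 0, -1.1, 0], [255, 232, -243, -167, 0, -1.1, 0]]]}}

```text
time_s: 21.58
tool_pos: [0.6442, 0.0158, 0.2493]
tool_rot: [-1.571, -0.0, -0.067]
ft_force: [0.1, 0.5, -3.6]
width: 0.0228
```

```bash
python3 w.py w6 .042 bar_a; python3 -c "
from h import *
go([.565,.0205,.15],-4)"
```

```text
O bar_a 0.98 [319.  90.] [530.2  23.  129.9  24.5  86.2]
O bar_a 0.73 [375. 293.] [754.7  73.8  50.7  25.1 -86.3]
O bar_a 0.59 [315. 157.] [600.1  16.5 129.   26.5  86.2]
bar_a [(0.88, [321.0, 89.0], [530.2, 25.0]), (0.56, [316.0, 162.0], [598.9, 15.6]), (0.22, [429.0, 240.0], [691.9, 135.2])]
t 21.73 F [ 0.7 -0.5 -3.4] w 22.6 pos [644.3  15.7 249.3] rpy [-90.   -0.   -3.8]
shift [-79.5  99.2  -0.5] turn [-0.   0.2  0. ]
```

View pics/w6.png

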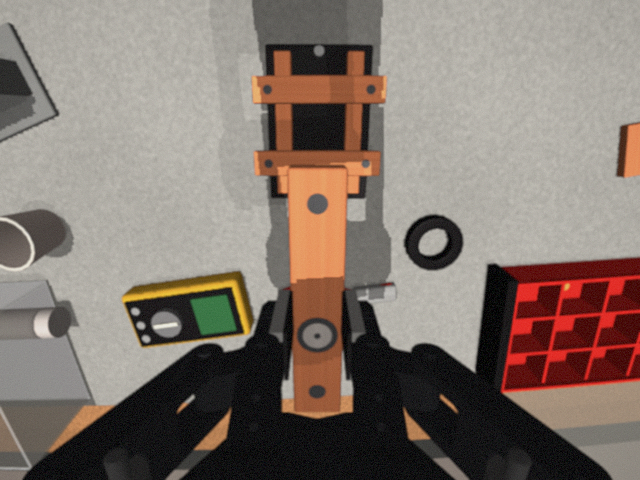

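Both cross bars lie square on the rails, at (320,90) and (317,162). The marked bar is held mark up, with its mark at (317,336) and its centre about at the TCP. I'm placing it.

Emit:
{"fn": "send_rows", "kwargs": {"rows": [[[255, -20, 15, 0, 0, 0.1, 0], [255, -55, 50, -0.5, 0, 0.1, 0], [255, -79, 100, -0.7, 0, 0.1, 0], [255, -79, 145, -0.7, 0, 0.1, 0], [255, -79, 178, -0.7, 0, 0.1, 0], [255, -79, 192, -0.7, 0, 0.1, 0], [255, -79, 198, -0.7, 0, 0.1, 0], [255, -79, 200, -0.7, 0, 0.1, 0], [255, -79, 201, -0.7, 0, 0.1, 0], [255, -79, 201, -0.7, 0, 0.1, 0]]]}}

```text
time_s: 22.98
tool_pos: [0.5665, 0.0197, 0.0489]
tool_rot: [-1.571, -0.002, -0.069]
ft_force: [-0.6, 0.8, 1.8]
width: 0.0226
```

Emit:
{"fn": "send_rows", "kwargs": {"rows": [[[255, 0, 0.7, 0, 0, 0, 0], [130, 0, 0.7, 0, 0, 0, 0], [130, 0, 0.7, 0, 0, 0, 0], [130, 0, 0.7, 0, 0, 0, 0], [130, 0, -10, 0, 0, 0, 0], [130, 0, -50, 0, 0, 0, 0], [60, 0, -105, 0, 0, 0, 0], [60, -2, -160, -20, 0, 5, 0], [60, -10, -210, -60, 0, 15, 0], [60, -20, -250, -110, 0, 25, 0], [60, -30, -275, -165, 0, 35, 0], [60, -40, -281, -220, 0, 45, 0], [60, -50, -281, -275, 0, 55, 0], [60, -55, -281, -325, 0, 65, 0], [60, -59, -281, -365, 0, 73, 0], [60, -59, -281, -387, 0, 73, 0], [60, -59, -281, -395, 0, 73, 0], [60, -59, -281, -395, 0, 73, 0]]]}}

```text
time_s: 25.22
tool_pos: [0.4801, -0.3698, 0.3289]
tool_rot: [-1.571, 0.0, -1.341]
ft_force: [0.7, 1.0, 0.5]
width: 0.0652
```

```bash
python3 w.py w7 .085 stand_mouth probe
cat > tri.py <<'E'
from h import *
# triangulate points from several cameras
for q in("stand_mouth","probe","mark","probe_point"):
    A=np.zeros((3,3));b=np.zeros(3);L=[]
    for n in("top","scene","wrist"):
        c=cam(n); d=arm.place_of(c,q)
        if not d: continue
        o,v=ray(c,d[0]["uv"]);v=v/np.linalg.norm(v);P=np.eye(3)-np.outer(v,v);A+=P;b+=P@o;L.append((n,round(d[0]["confidence"],2),np.round(d[0]["uv"])))
    if len(L)>1: print(q,np.round(np.linalg.solve(A,b)*1000,1),L)
E
python3 tri.py; python3 -c "
from h import *
c=cam('top');cv2.imwrite('pics/top1.png',cv2.resize(c['image'][190:330,280:500],None,fx=3.5,fy=3.5,interpolation=cv2.INTER_CUBIC))"
```

```text
O stand_mouth 0.62 [337. 148.] [ 487.3 -320.    84.3   74.4   15.9]
stand_mouth [(0.74, [336.0, 161.0], [491.3, -325.6])]
O probe 0.73 [324. 167.] [ 477.4 -333.4   59.3   27.8   26.3]
probe [(0.95, [337.0, 159.0], [492.4, -323.3])]
stand_mouth [ 494.6 -324.5   87.7] [('top', 0.8, array([451., 263.])), ('scene', 0.71, array([196., 317.])), ('wrist', 0.79, array([339., 160.]))]
probe [ 492.8 -282.4  263.1] [('top', 0.63, array([452., 263.])), ('scene', 0.69, array([216., 258.])), ('wrist', 0.86, array([338., 160.]))]
mark [581.   16.9  37.7] [('top', 0.9, array([323., 231.])), ('scene', 0.63, array([336., 260.]))]
probe_point [ 585.5 -200.6  297.4] [('scene', 0.56, array([340., 259.])), ('wrist', 0.33, array([332., 154.]))]
```

View pics/w7.png

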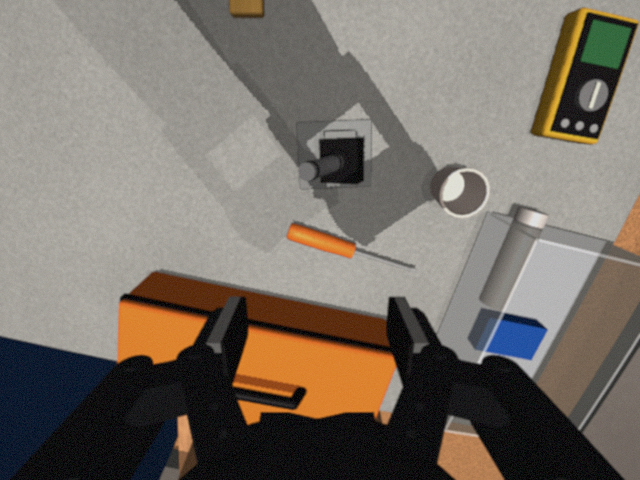

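```bash
cat > pr.py <<'E'
from h import *
from scipy.optimize import brentq
c=cam("wrist"); E=(308,171); 
for M in(np.array([.493,-.3245,.085]),at(c,(337.5,160),.085)):
    z=max(brentq(lambda z:np.linalg.norm(at(c,E,z)-M)-.08,.13,.165,full_output=False) for _ in(0,)) if (np.linalg.norm(at(c,E,.13)-M)-.08)*(np.linalg.norm(at(c,E,.165)-M)-.08)<0 else .1575
    P=at(c,E,z); d=(P-M)/np.linalg.norm(P-M); print(M,P,"lean",np.degrees(np.arccos(d[2])),"az",np.degrees(np.arctan2(-d[1],-d[0])))
for psi in (13,):
  for lean in (25,):
    az=np.radians(psi); l=np.radians(lean); d=np.array([-np.sin(l)*np.cos(az),-np.sin(l)*np.sin(az),np.cos(l)])
    M=np.array([.493,-.324,.085]); print("pred end px",proj(c,M+.08*d))
E
python3 pr.py
```

```text
[ 0.493  -0.3245  0.085 ] [ 0.46244135 -0.33423036  0.15829044] lean 23.633208705630032 az 17.662295869163756
[ 0.4926921  -0.32502027  0.085     ] [ 0.46244027 -0.33420224  0.15848822] lean 23.277342896012296 az 16.883982833918605
pred end px [306.12575216 167.51944013]
```

View pics/top1.png

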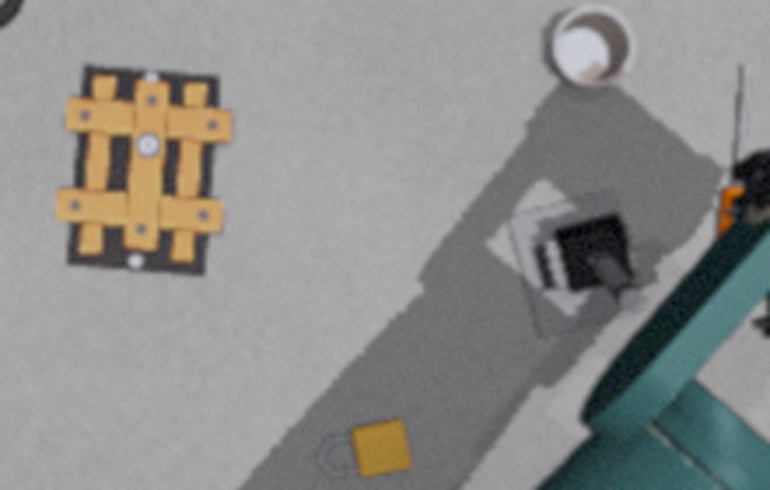

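The pile is right: the marked bar lies lengthwise with its mark (148,145) up. In the wrist view the probe's handle end is at (308,171) and the mouth at (337,160), so it leans about 24° at azimuth 16°. I'm moving onto its axis above the handle.

```bash
cat >> h.py <<'E'
def pose(az,lean): return R.from_euler('xyz',[-90+lean,0,az-90],degrees=True)
E
python3 -c "
from h import *
go([.4467,-.3377,.1928],0,frame=pose(16,24))"
```

```text
t 26.77 F [ 0.7 -0.2 -0.2] w 65.1 pos [ 479.8 -370.3  328.8] rpy [-90.  -0. -77.]
shift [-39.3 136.  -24.9] turn [24.  -2.9  0.6]
```

Emit:
{"fn": "send_rows", "kwargs": {"rows": [[[60, -10, 15, -8, 6, -0.7, 0.2], [60, -25, 40, -15, 14, -1.6, 0.4], [60, -36, 75, -22, 21, -2.5, 0.5], [60, -39, 105, -25, 24, -2.9, 0.6], [60, -39, 127, -25, 24, -2.9, 0.6], [60, -39, 136, -25, 24, -2.9, 0.6], [60, -39, 136, -25, 24, -2.9, 0.6], [60, -39, 136, -25, 24, -2.9, 0.6]]]}}

```text
time_s: 27.78
tool_pos: [0.4473, -0.3382, 0.194]
tool_rot: [-1.152, -0.001, -1.291]
ft_force: [0.5, -0.2, -0.0]
width: 0.0653
```

```bash
python3 w.py w8 .085 probe; python3 -c "
from h import *
go([.4824,-.3275,.1106],0,frame=pose(16,24))
c=cam('wrist'); d=np.array([-.391,-.112,.9135]); M=np.array([.4928,-.3245,.085])
for s in (0,.04,.08): print(s,proj(c,M+s*d))"
```

```text
O probe 0.61 [313. 245.] [ 497.7 -342.5   61.    29.3  -78. ]
probe [(0.79, [315.0, 226.0], [491.4, -324.2])]
t 27.93 F [-0.1 -0.4 -0.8] w 65.1 pos [ 447.  -338.1  193.6] rpy [-66.   -0.1 -74. ]
shift [-0.5 90.9 -0. ] turn [-0.   0.   0.1]
0 [316.74067006 227.36972425]
0.04 [316.70669652 244.44746927]
0.08 [316.65988283 268.00805648]
```

View pics/w8.png

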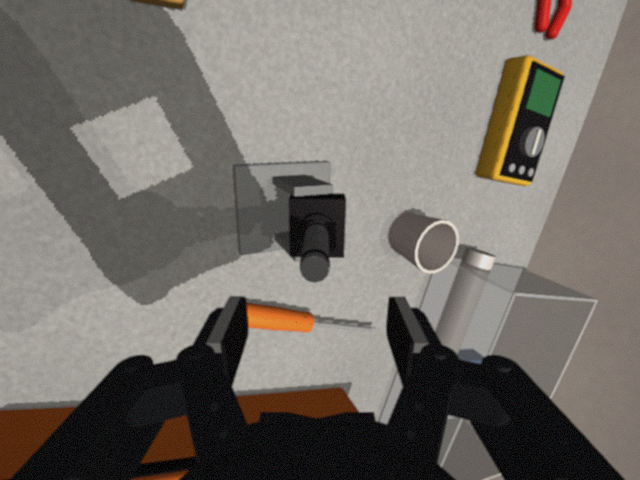

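The handle end is at (314,266), against a prediction of (317,268). Sliding down along the axis and gripping.

Emit:
{"fn": "send_rows", "kwargs": {"rows": [[[60, 0, 20, 0, 0, 0, 0], [60, 0, 45, -0.5, 0, 0, 0], [60, 0, 68, -0.5, 0, 0, 0], [60, 0, 83, -0.5, 0, 0, 0], [60, 0, 90, -0.5, 0, 0, 0], [60, 0, 91, -0.5, 0, 0, 0], [255, 0, 91, -0.5, 0, 0, 0], [255, 0, 91, -0.5, 0, 0, 0], [255, 0, 91, -0.5, 0, 0, 0], [255, 0, 91, -0.5, 0, 0, 0], [255, 0, 91, -0.5, 0, 0, 0], [255, 0, 91, -0.5, 0, 0, 0]]], "force": 50}}

```text
time_s: 29.48
tool_pos: [0.482, -0.3282, 0.1103]
tool_rot: [-1.151, -0.001, -1.292]
ft_force: [-3.2, 0.2, 5.3]
width: 0.0169
```

Emit:
{"fn": "send_rows", "kwargs": {"rows": [[[255, 0, -8, 0, 0, 0, 0], [255, 0, -22, 0, 0, 0, 0], [255, 0, -40, 0, 0, 0, 0], [255, 0, -58, 0, 0, 0, 0], [255, 0, -75, 0, 0, 0, 0], [255, 0, -90, 0, 0, 0, 0], [255, 0, -100, 0, 0, 0, 0], [255, 0, -100, 0, 0, 0, 0]]]}}

```text
time_s: 30.48
tool_pos: [0.4426, -0.3394, 0.2015]
tool_rot: [-1.151, -0.001, -1.292]
ft_force: [-0.0, 0.1, -0.7]
width: 0.0172
```

```bash
python3 -c "
from h import *
go([.58,.02,.26],0,frame=R.from_euler('xyz',[-90,0,-74],degrees=True))"
```

```text
t 30.48 F [-0.   0.1 -0.7] w 17.2 pos [ 442.6 -339.4  201.5] rpy [-66.   -0.1 -74. ]
shift [-307.7   40.3  234.9] turn [-24.   -0.    0.1]
```

Emit:
{"fn": "send_rows", "kwargs": {"rows": [[[255, -8, -10, 10, -2, 0, 0], [255, -30, -12, 28, -6, 0, 0], [255, -65, -8, 55, -11, 0, 0], [255, -105, 0, 85, -16, 0, 0], [255, -145, 8, 115, -20, 0, 0], [255, -185, 16, 145, -23, 0, 0], [255, -225, 24, 175, -24, 0, 0], [255, -260, 31, 200, -24, 0, 0], [255, -288, 36, 220, -24, 0, 0], [255, -303, 39, 231, -24, 0, 0], [255, -308, 40, 235, -24, 0, 0], [255, -308, 40, 235, -24, 0, 0], [255, -308, 40, 235, -24, 0, 0]]]}}

```text
time_s: 32.1
tool_pos: [0.5797, 0.0197, 0.2597]
tool_rot: [-1.571, -0.0, -1.293]
ft_force: [0.8, 0.4, -2.5]
width: 0.017
```

```bash
cat tri.py > tri2.py; sed -i 's/"stand_mouth","probe","mark","probe_point"/"mark","probe_point","probe","marked_bar"/' tri2.py; python3 tri2.py; python3 -c "
from h import *
go([.58,.02,.26],-74)
c=cam('scene');a=cv2.resize(c['image'][150:330,250:430],(600,600),interpolation=cv2.INTER_CUBIC);w=cam('wrist');cv2.imwrite('pics/w9w.png',w['image']);b=w['image']
cv2.imwrite('pics/w9.png',np.hstack([cv2.resize(a,(420,420)),cv2.resize(b[90:410,180:470],(380,420))]))"
```

```text
mark [577.1  21.   27.1] [('top', 0.55, array([321., 232.])), ('scene', 0.89, array([335., 260.]))]
probe_point [529.4 226.7 673.2] [('top', 0.69, array([194., 221.])), ('wrist', 0.67, array([315., 277.]))]
probe [580.4  21.7 232.7] [('scene', 0.79, array([339., 209.])), ('wrist', 0.66, array([316., 277.]))]
marked_bar [565.8  16.6  31.1] [('top', 0.52, array([322., 236.])), ('scene', 0.58, array([330., 258.])), ('wrist', 0.72, array([302., 200.]))]
t 33.3 F [ 1.1 -0.3 -1.5] w 16.8 pos [579.9  20.6 259.8] rpy [-90.  -0. -74.]
shift [ 0.6 -0.2 -0.1] turn [-0. -0.  0.]
```

View pics/w9.png

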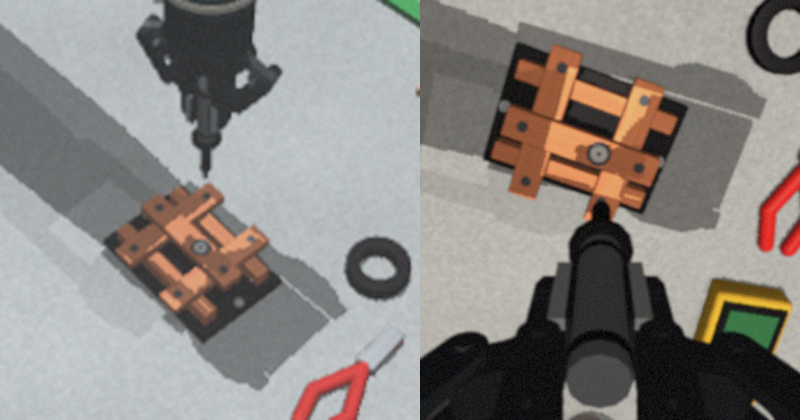

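```bash
cat > t.py <<'E'
from h import *
w=cam("wrist"); s=arm.read_state(); T=R.from_euler('xyz',s["tool_rot"]); p=np.array(s["tool_pos"])
print("mark wrist",at(w,(315.8,206.6),.054)*1000,[ (round(d["confidence"],2),d["uv"],at(w,d["uv"],.054)*1000) for d in arm.place_of(w,"mark")])
sc=cam("scene"); print("mark scene",[(round(d["confidence"],2),at(sc,d["uv"],.054)*1000) for d in arm.place_of(sc,"mark")])
tp=cam("top"); print("mark top",[(round(d["confidence"],2),at(tp,d["uv"],.054)*1000) for d in arm.place_of(tp,"mark")])
def intool(c,uv,yd):  # point on plane tool-y = yd, in tool coords (mm)
    o,v=ray(c,uv); o=T.inv().apply(o-p); v=T.inv().apply(v); return (o+v*(yd-o[1])/v[1])*1000
print("guard",intool(w,(315.5,277),.0285)); print("tip",intool(w,(317,240),.0885))
for g in (.0285,.0885): print("proj of axis wrist",proj(w,p+T.apply([0,g,0])),"scene",proj(sc,p+T.apply([0,g,0])))
print("scene obs guard 337.9,210 tip 338.3,225")
im=w["image"]; a=cv2.resize(im[190:350,270:370],(375,600),interpolation=cv2.INTER_CUBIC); b=cv2.resize(sc["image"][150:260,300:380],(425,584),interpolation=cv2.INTER_CUBIC)
cv2.imwrite("pics/z.png",np.hstack([a,cv2.copyMakeBorder(b,0,16,0,0,0)]))
E
python3 t.py
```

```text
mark wrist [579.1584345   16.60890851  54.        ] [(0.76, [314.8, 204.4], array([577.47560764,  18.62888844,  54.        ]))]
mark scene [(0.55, array([590.39961556,  10.71649172,  54.        ]))]
mark top [(0.55, array([574.68222695,  20.38927362,  54.        ]))]
guard [ 0.37916568 28.5        -1.36589886]
tip [-0.41133164 88.5        -0.53418187]
proj of axis wrist [317.92032839 276.39204371] scene [337.71304983 209.13823271]
proj of axis wrist [317.729057   240.52877738] scene [337.21957567 225.69581641]
scene obs guard 337.9,210 tip 338.3,225
```

View pics/z.png

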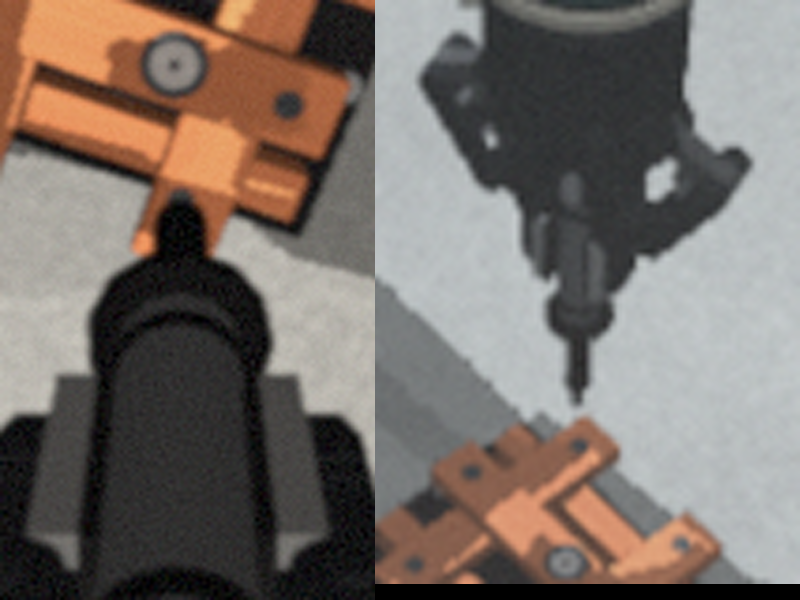

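The probe is coaxial with the tool to within about 1°: tip at (318,241), predicted (318,240.5). The mark is at about (579.5, 17) mm. I'm lowering to about 12 mm above it for a final look.

Emit:
{"fn": "send_rows", "kwargs": {"rows": [[[255, 1, 12, 0, 0, 0, 0], [255, 2.5, 35, -0.5, 0, 0, 0], [255, 2.5, 60, -0.5, 0, 0, 0], [255, 2.5, 82, -0.5, 0, 0, 0], [255, 2.5, 97, -0.5, 0, 0, 0], [255, 2.5, 103, -0.5, 0, 0, 0], [255, 2.5, 105, -0.5, 0, 0, 0], [255, 2.5, 105, -0.5, 0, 0, 0], [255, 2.5, 105, -0.5, 0, 0, 0]]]}}

```text
time_s: 34.83
tool_pos: [0.5804, 0.018, 0.1555]
tool_rot: [-1.57, -0.001, -1.292]
ft_force: [0.0, -0.4, -0.5]
width: 0.0172
```

```bash
cat > t2.py <<'E'
from h import *
w=cam("wrist"); s=arm.read_state(); T=R.from_euler('xyz',s["tool_rot"]); p=np.array(s["tool_pos"])
tip=p+T.apply([0,.0885,0]); print("pos",p*1000,"tip",tip*1000,"px",proj(w,tip),s["ft_force"])
print([(q,round(d["confidence"],2),d["uv"],(at(w,d["uv"],.054)-tip)[:2]*1000) for q in("mark","probe_point") for d in arm.place_of(w,q)])
sc=cam("scene"); print("scene tip px",proj(sc,tip),[(round(d["confidence"],2),d["uv"]) for d in arm.place_of(sc,"mark")])
a=cv2.resize(w["image"][200:300,260:380],(480,400),interpolation=cv2.INTER_CUBIC); b=cv2.resize(sc["image"][210:290,300:360],(300,400),interpolation=cv2.INTER_CUBIC)
cv2.imwrite("pics/y.png",np.hstack([a,b]))
E
python3 t2.py
```

```text
pos [580.32099079  18.01124051 155.35617019] tip [580.40356971  17.98734988  66.85621194] px [317.57075237 240.44352228] [ 0.48005607 -0.04192021 -1.51525987]
[('mark', 0.72, [318.4, 237.0], array([ 1.13828995, -1.53422371])), ('probe_point', 0.52, [320.0, 243.1], array([ 3.71782845, -6.00801653]))]
scene tip px [335.81668884 252.57335446] [(0.67, [333.8, 257.4])]
```

View pics/y.png

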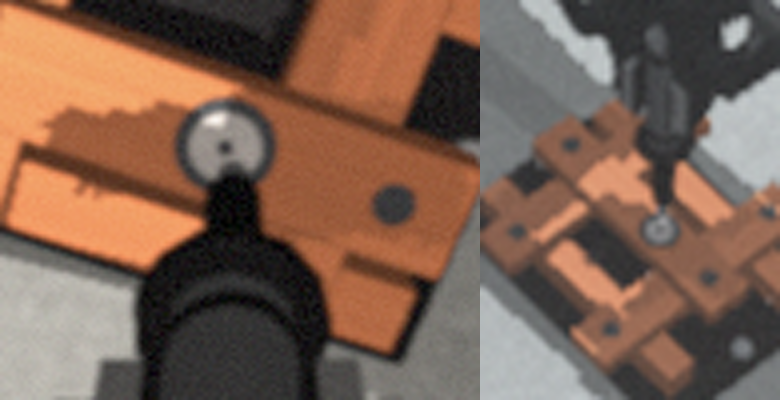

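Tip at (232,165) and mark centre at (225,148) in the wrist crop. The scene view shows the tip directly over the mark. Small correction, then a slow descent.

Emit:
{"fn": "send_rows", "kwargs": {"rows": [[[255, 0.5, 2, -0.2, 0, 0, 0], [255, 1, 5, -0.4, 0, 0, 0], [255, 1, 7.5, -0.4, 0, 0, 0], [255, 1, 9.5, -0.4, 0, 0, 0], [255, 1, 10.5, -0.4, 0, 0, 0], [255, 1, 11, -0.4, 0, 0, 0], [255, 1, 11.5, -0.4, 0, 0, 0], [255, 1, 12, -0.4, 0, 0, 0], [255, 1, 12.5, -0.4, 0, 0, 0], [255, 1, 13, -0.4, 0, 0, 0], [255, 1, 13.5, -0.4, 0, 0, 0], [255, 1, 14, -0.4, 0, 0, 0], [255, 1, 14, -0.4, 0, 0, 0]]]}}

```text
time_s: 36.7
tool_pos: [0.58, 0.017, 0.1408]
tool_rot: [-1.571, -0.0, -1.292]
ft_force: [-0.1, -0.8, -0.4]
width: 0.0169
```

```bash
cat > f.py <<'E'
from h import *
F=[];Z=[]
for _ in range(10):
    arm.capture("scene"); s=arm.read_state(); F.append(s["ft_force"]);Z.append(s["tool_pos"])
print(s["time_s"],np.mean(F,0),np.std(F,0),np.mean(Z,0)*1000)
E
python3 f.py
```

```text
37.2 [-0.0481185  -0.08396608 -0.5395225 ] [0.33770747 0.51317612 0.49014776] [580.02200455  16.95847648 140.81299034]
```

Emit:
{"fn": "send_rows", "kwargs": {"rows": [[[255, 0, 0.5, 0, 0, 0, 0], [255, 0, 1, 0, 0, 0, 0], [255, 0, 1.5, 0, 0, 0, 0], [255, 0, 2, 0, 0, 0, 0], [255, 0, 2, 0, 0, 0, 0]]]}}

```text
time_s: 37.83
tool_pos: [0.58, 0.0169, 0.1388]
tool_rot: [-1.571, -0.0, -1.292]
ft_force: [-0.5, -0.7, 0.4]
width: 0.0169
```

```bash
python3 f.py
```

```text
38.325 [ 0.06348294 -0.10462438  0.08648646] [0.58885547 0.43449584 0.36390913] [580.03520717  16.94018307 138.83545188]
```

Emit:
{"fn": "send_rows", "kwargs": {"rows": [[[255, 0, 0.5, 0, 0, 0, 0], [255, 0, 1, 0, 0, 0, 0], [255, 0, 1.5, 0, 0, 0, 0], [255, 0, 2, 0, 0, 0, 0], [255, 0, 2, 0, 0, 0, 0]]]}}

```text
time_s: 38.95
tool_pos: [0.58, 0.0169, 0.1368]
tool_rot: [-1.571, -0.0, -1.292]
ft_force: [0.3, -0.2, 1.3]
width: 0.0172
```

```bash
python3 f.py
```

```text
39.45 [0.0361787  0.26022434 1.10560521] [0.38210169 0.52423106 0.3510655 ] [580.03363009  16.94741034 136.82020504]
```

Emit:
{"fn": "send_rows", "kwargs": {"rows": [[[255, 0, 0.4, 0, 0, 0, 0], [255, 0, 0.7, 0, 0, 0, 0], [255, 0, 1, 0, 0, 0, 0], [255, 0, 1, 0, 0, 0, 0], [255, 0, 1, 0, 0, 0, 0]]]}}

```text
time_s: 40.08
tool_pos: [0.5801, 0.0169, 0.1359]
tool_rot: [-1.571, -0.0, -1.292]
ft_force: [0.3, 0.8, 2.2]
width: 0.0166
```

```bash
python3 f.py; sed -i 's/0885/0835/; s#pics/y#pics/x#' t2.py; python3 t2.py
```

```text
40.575 [0.28428092 0.09656572 1.75530724] [0.25254418 0.55307942 0.29174608] [580.03163808  16.95065531 135.82314976]
pos [580.02534518  16.93983787 135.80269169] tip [580.03946923  16.9176559   52.30269583] px [317.70675621 242.8715544 ] [ 0.0242103  -0.74158983  2.059542  ]
[('mark', 0.82, [312.6, 241.2], array([-4.02080715,  0.81412507]))]
scene tip px [335.29489283 256.13755135] [(0.84, [334.6, 256.2])]
```

View pics/x.png

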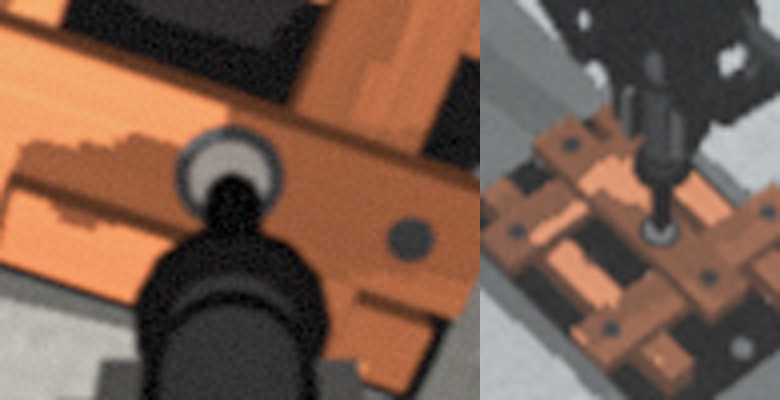

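```bash
python3 -c "
from plant import arm
print(arm.job_done())"
```

```text
the job is handed in; nothing more can be done
None
```

The pile is built, and the robot is holding the probe upright on the mark with the spring about half pushed in. I handed the job in at about 41 s of the 72 s allowed.

- **Cross bars:** The last wrist measurement put the bar over the far line pair within about 1–1.5 mm of its place, and the one over the near pair within about 1.5 mm. Both were square to the rails (86.2° measured, against 86.1° expected).
- **Marked bar:** It lies on top along the rails, mark up and about centred. The gripper set it down roughly 1.5 mm off the planned point. I confirmed it only by eye in the top picture, not with a fresh measurement.
- **Probe:** I drew it 100 mm out along its axis, and it sits within about 1° of the tool axis. The last wrist and scene pictures both show the point inside the ring, near its centre.
- **Spring:** The force rose by about 0.5–0.6 N per mm, as the spring should. Allowing for the unloaded reading, I put the push at about 2.5 N, or 5 mm.

**Checks that disagreed:**
- **Spring travel:** The unloaded force reading is uncertain by about 0.4 N, so by force the travel could be 4.3–5.2 mm. Working from heights instead gives about 6.7 mm.
- **Mark position:** In the last wrist picture the network placed the mark about 4 mm from the tip, but the probe hid part of it. The picture itself and the scene camera both show the tip near the centre.

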